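Slide the lathe spanner into its cut-out against a flip stop

ROBOT

A 6-joint arm with a two-finger parallel gripper is mounted at the origin on the work surface. World frame = base frame: x ahead of the robot, y to its left, z up, the work surface at z = 0. Lengths are in m, angles in rad, forces in N, time in s.
With the tool pointing down it reaches from about 0.325 to 0.9 m from the base axis. Payload 6.1 kg.
Tool frame: the origin (TCP) lies midway between the tips of the shut fingers; the grasp point (between the pads) lies 19 mm behind it; x points along the fingers, y is the direction in which the jaws open and shut, and the axes are right-handed (so a half turn about x gives the same grasp; the last joint's range is limited). The gripper opens to 85 mm and grips with 20 to 120 N. Pads are 22 mm wide; open, the fingers measure 114 mm over their backs; the gripper's body (76 mm by 85 mm) begins 54 mm behind the grasp point. The pads swing forward as they close: fully open they stand 13 mm farther back than shut.
Start: joints at [-1.3, 0.22, 1.526, -0, 1.395, -0.126], TCP at [0.242, -0.576, 0.199] pointing down, gripper open.
Joint ranges: [-2.98, 2.98], [-0.91, 2.08], [0.09, 2.57], [-1.24, 4.39], [0.2, 2.65], [-2.68, 2.68]. Speed limits (rad/s): [2.57, 2.57, 3.01, 3.14, 3.14, 3.14].

INTERFACE

Orientations are given as [roll, pitch, yaw] about the fixed x, y, z axes, in that order (R = Rz(yaw) Ry(pitch) Rx(roll)).
In Python, from plant import movep, move_l, set_joints, gripper_to, hold, inverse_kinematics, observe, get_image, get_calibration, Unreachable, job_done gives the robot as it stands. Calls block until the motion is done:
- movep(position, orientation): joint-space move of the TCP to a pose.
- move_l(position, feed=0.15, rotation=None, max_force=None): straight line of the TCP; rotation=None keeps the orientation; feed is the mean speed in m/s. With max_force (N) it stops when the force on the tool has changed by that much, and returns True; else False.
- set_joints(angles): joint-space move.
- gripper_to(opening, f_grip=None): finger opening in m; f_grip is the grip in N (None keeps the last); returns when the fingers have stopped.
- hold(seconds).
- inverse_kinematics(position, orientation): joint angles nearest the present ones, or None.
- observe(): the state.
- get_image(name): name is "side" or "top" or "wrist"; returns (picture, depth): 420x560x3 uint8, red, green, blue; 420x560 float32, m along the optical axis (not along the pixel's ray), 0 where there is no reading.
- get_calibration(name): a dict with "intrinsics" (3x3 intrinsics, pixels), "dist_coeffs" ([k1, k2, p1, p2, k3] as OpenCV has them; the pictures are not rectified), "world_from_camera" (4x4, takes a point from camera to world coordinates). Camera axes: x right, y down, z forward; pixel columns grow to the right and rows downward; lengths in m; the calibration is good to about 2 mm. A picture is of the moment at which its call begins: read the wrist's pose just before it. get_calibration takes no time and is no camera call; for the wrist camera it gives the pose at the moment of the call.
A pose or a line that the arm cannot do raises Unreachable and nothing moves.
- job_done(): hands the job in, once; it reports no verdict.
The state is a dict: "time_s": time; "q": joint angles; "joint_velocities": joint speeds; "joint_torque": joint torques, N m; "eef_pos": TCP position; "tcp_rot": TCP orientation; "ft_force": force on the tool from outside, world axes, zero at the start; "torque": the same for the moment, N m; "opening": finger opening in m.
Only numpy, scipy, OpenCV 4.12 (cv2) and the standard library are available. Lean on these libraries where they do the work, as an engineer would, in place of code of your own. Each camera call takes 0.05 s, during which the arm holds its last target.

TASK

The flat lathe spanner lies loose on the lane of the tool tray, in front of two cut-outs. Flip down the stop at the end of the lane where the spanner's own cut-out is, slide the spanner along the lane until it is up against that stop, then push it sideways so that it drops flush into its cut-out. Leave the other stop standing up, leave the stop you used down, and do not disturb the other things on the tray and bench.

Things in the scene. Friction and masses are not known exactly. Their poses are not given: they have to be found in the camera images.
- tray: Plywood tray fixed to the bench, 315 x 430 mm. Origin on the bench, x away from the robot (small yaw), y along the lane, z up. Flat deck 22 mm above the bench. Lane: plain deck, x = -125 to 0, y = -215 to 215 mm, no fence. Beyond it (x = 0 to 105), level with it, two plates with cut-outs, centred at y = +100 and -100; behind them two troughs with other tools.
- stop_left (a joint): Aluminium flip stop at the +y end of the lane: 0 = down across the lane, grows as raised, limit 1.95. Starts up, leaning back towards the robot (1.75 to 1.95). Hardly any friction: pushed by its upper part away from the robot (tray +x) past upright (1.57), it falls down by its own weight and stays.
- stop_right (a joint): The same flip stop at the -y end of the lane.
- stop_left_hinge (a point): Left stop's hinge: tray x = -90, y = +181 mm, 34 mm above the bench, axis along tray y. The stop is a bar reaching 65 mm from it, 12 mm thick (y), 14 mm high. Down, it spans x = -90 to -25, underside 1.5 mm above the deck, inner face at y = +175. Up, its end is about 63 mm above the hinge. A steel cheek outside it stands 26 mm above the deck.
- stop_right_hinge (a point): Hinge of the right stop, the mirror image at tray y = -181 mm; inner face of its bar at y = -175 mm.
- stop_left_tip (a point): Free end of the left stop's bar, middle of its end face.
- stop_right_tip (a point): Free end of the right stop's bar.
- spanner_center (a point): Middle of the shank, half-way up, of a loose flat steel spanner 8 mm thick, about 0.3 kg, on the lane. Shank 150 mm along its y, 30 mm along x; straight back edge at x = -15 mm, towards the robot. At its +y end a right-angled open jaw (two prongs, y = 30 to 75) reaches to x = +45 mm, away from the robot. Starts the right way round, within 0.12 rad of the tray's yaw.
- nest_spanner_seat (a point): Where spanner_center is when the spanner is home, in the L-shaped cut-out with its jaw part at the +y end; axes as the tray's. 8 mm deep, so the seated spanner is flush; play 4 mm in x, 5 mm in y. At tray x = 32 (near edge of the cut-out x = 15), y = +100 or -100 mm (varies). Pushed against that end's stop, the spanner is exactly abreast of it.
- nest_tee_seat (a point): The same point of the other cut-out, T-shaped (its branch in the middle), which does not fit the spanner.
- scraper: Scraper, wooden handle 85 mm and steel blade 85 mm, along tray y in the left rear trough; leave. Origin under its middle.
- calipers: Steel calipers, 140 mm, in the right rear trough; leave. Origin under their middle.
- mallet: Turned wooden mallet 190 mm high standing on its head right of the tray; leave. Origin under its centre.
- bowl: Turned bowl, 130 mm across, 60 mm high, left of the tray; leave. Origin under its centre.
- billet_a: Pale wooden billet 200 x 55 x 55 mm, left of the tray; leave. Origin under its centre.
- billet_b: Dark wooden billet 160 x 45 x 45 mm, right of the tray; leave. Origin under its centre.
- glue: White bottle 56 mm across, 150 mm high, right of the tray; leave. Origin under its centre.
- spanner: The same spanner; origin under the middle of the shank.
Things that resemble listed ones, but are neither listed nor needed, are in the scene too. Leave any green or purple look-alike of the spanner alone.

How it is judged:
By the outcome, as a careful person would: the job done as asked, in the order asked, and still so for the second after the job is handed in, with the robot touching nothing.
It also fails if it takes over 51 s, if anything falls off the work surface, if the arm or the gripper's body presses on something with over 40 N, if the wrist force passes 120 N, or if a joint passes its speed limit or range.

## Working session

There is one attempt and no reset: what is moved stays moved. The work goes in short steps, each a Python script; the robot and the scene stay as the last script left them, time stands still between calls to the robot, and variables do not carry over. Pictures are saved under pics/ and viewed, and the job is handed in when it is done.

```bash
ls; mkdir -p pics
python3 - <<'E'
from plant import *
import numpy as np,cv2
for n in("top","side","wrist"):
    c=get_calibration(n);im,d=get_image(n)
    cv2.imwrite(f"pics/{n}0.png",im[...,::-1]);np.save(f"pics/{n}0.npy",d)
    print(n,np.round(c["intrinsics"],1).tolist(),c["dist_coeffs"],np.round(c["world_from_camera"],3).tolist())
print(observe())
E
```

```text
pics
top [[480.5, 0.0, 277.2], [0.0, 480.5, 201.7], [0.0, 0.0, 1.0]] [-0.03920052  0.          0.          0.          0.        ] [[0.025, -0.997, 0.072, 0.423], [-1.0, -0.024, 0.003, -0.012], [-0.001, -0.072, -0.997, 1.316], [0.0, 0.0, 0.0, 1.0]]
side [[520.7, 0.0, 278.7], [0.0, 520.7, 204.8], [0.0, 0.0, 1.0]] [-0.00486482  0.          0.          0.          0.        ] [[-0.97, -0.169, 0.174, 0.204], [-0.242, 0.712, -0.659, 1.121], [-0.013, -0.682, -0.731, 1.275], [0.0, 0.0, 0.0, 1.0]]
wrist [[331.8, 0.0, 284.9], [0.0, 331.8, 208.1], [0.0, 0.0, 1.0]] [-0.0509265  0.         0.         0.         0.       ] [[0.387, -0.888, -0.249, 0.303], [-0.922, -0.373, -0.102, -0.55], [-0.002, 0.269, -0.963, 0.373], [0.0, 0.0, 0.0, 1.0]]
{'time_s': 0.15, 'q': array([-1.30009524e+00,  2.21059997e-01,  1.52730908e+00, -3.97837268e-06,
        1.39469907e+00, -1.26131467e-01]), 'joint_velocities': array([ 0.0005943 , -0.00112716, -0.003878  ,  0.00102196,  0.00090173,
       -0.00061797]), 'joint_torque': array([ 1.74169923e-03, -4.97484791e+01, -3.89901924e+01, -1.34290572e-04,
        7.17692121e-03, -3.48090452e-05]), 'eef_pos': array([ 0.24140595, -0.57596184,  0.19866204]), 'tcp_rot': array([-1.6942739 ,  1.56932083,  1.84415201]), 'ft_force': array([-0.68040919, -0.52876883, -0.19475053]), 'torque': array([ 0.0085152 , -0.00999406, -0.03660467]), 'opening': 0.08529056508930488}
```

View pics/top0.png

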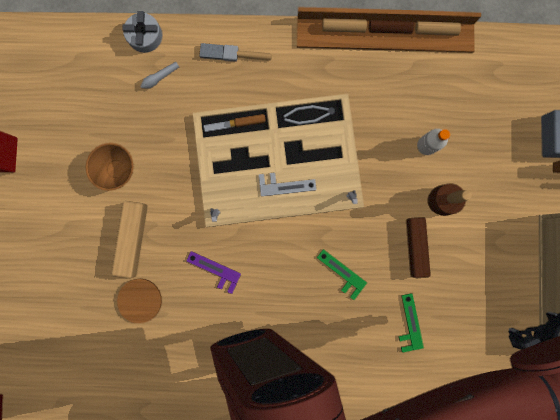

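View pics/side0.png

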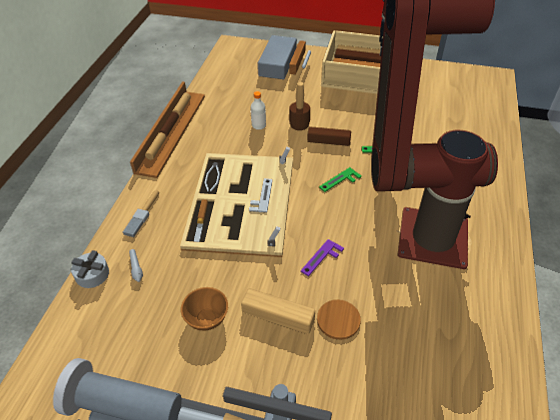

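Run:
```python
import cv2
a=cv2.imread("pics/top0.png")[85:235,180:375]
cv2.imwrite("pics/top0c.png",cv2.resize(a,None,fx=4,fy=4,interpolation=cv2.INTER_CUBIC))
```

```text
(no output)
```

View pics/top0c.png

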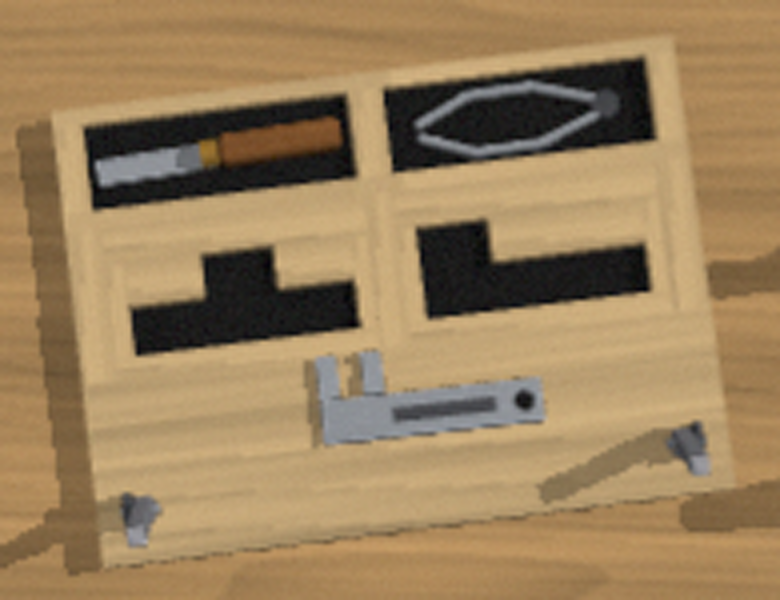

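```bash
cat > h.py <<'E'
from plant import *
import numpy as np,cv2
def ray(cal,px):
    px=np.asarray(px,float).reshape(-1,1,2)
    u=cv2.undistortPoints(px,np.array(cal["intrinsics"]),np.array(cal["dist_coeffs"])).reshape(-1,2)
    T=np.array(cal["world_from_camera"]); d=np.c_[u,np.ones(len(u))]@T[:3,:3].T
    return T[:3,3],d
def onz(cal,px,z):
    o,d=ray(cal,px); return o+d*((z-o[2])/d[:,2])[:,None]
def tri(c1,p1,c2,p2):
    o1,d1=ray(c1,p1);o2,d2=ray(c2,p2);d1=d1[0];d2=d2[0]
    s=np.linalg.lstsq(np.c_[d1,-d2],o2-o1,rcond=None)[0]
    a=o1+s[0]*d1;b=o2+s[1]*d2
    return (a+b)/2,np.linalg.norm(a-b)
E
python3 - <<'E'
from h import *
c=get_calibration("top")
f=lambda L:np.array(L)/4.+[180-.375,85-.375]
cor=f([(103,568),(52,115),(672,38),(733,485)])
w=onz(c,cor,.022);print(w.round(4))
tr=np.array([(-125,215),(190,215),(190,-215),(-125,-215)])/1000.
nl=f([(427,319),(650,290),(133,354),(360,326)]);wn=onz(c,nl,.022)
tn=np.array([(15,-22.5),(15,-177.5),(15,177.5),(15,22.5)])/1000.
print(wn.round(4))
A=np.r_[tr,tn];B=np.r_[w,wn][:,:2]
a0=A-A.mean(0);b0=B-B.mean(0)
th=np.arctan2((a0[:,0]*b0[:,1]-a0[:,1]*b0[:,0]).sum(),(a0*b0).sum())
R=np.array([[np.cos(th),-np.sin(th)],[np.sin(th),np.cos(th)]])
t=B.mean(0)-R@A.mean(0);print(th,t,((A@R.T+t-B)*1000).round(1))
sp=f([(325,446),(543,419),(538,378)]);ws=onz(c,sp,.030)
print("sp tray",((ws[:,:2]-t)@R*1000).round(1))
d=np.load("pics/top0.npy")
for px in cor.round().astype(int): print(d[px[1]-4:px[1]+5,px[0]-4:px[0]+5].max())
# depth points of stops
K=np.array(c["intrinsics"]);T=np.array(c["world_from_camera"])
v,u=np.mgrid[0:420,0:560]
o,r=ray(c,np.c_[u.ravel(),v.ravel()]);P=(o+r*d.ravel()[:,None])
q=(P[:,:2]-t)@R
m=(abs(q[:,0])<.35)&(abs(q[:,1])<.4)&(P[:,2]>.04)
lane=(q[:,0]>-.2)&(q[:,0]<0)&(abs(abs(q[:,1])-.181)<.03)
for s in(1,-1):
    k=lane&(q[:,1]*s>0)&(P[:,2]>.03)&(d.ravel()>0); print(s,np.c_[q[k],P[k,2]].round(3)[np.argsort(-P[k,2])][:12].tolist())
k=(abs(q[:,0]+.06)<.03)&(abs(q[:,1])<.15)&(d.ravel()>0);print("deck z",np.median(P[k,2]))
E
```

```text
[[ 0.4446  0.1839  0.022 ]
 [ 0.7538  0.2301  0.022 ]
 [ 0.818  -0.1942  0.022 ]
 [ 0.511  -0.2394  0.022 ]]
[[ 0.6188 -0.0302  0.022 ]
 [ 0.6425 -0.1814  0.022 ]
 [ 0.5901  0.1686  0.022 ]
 [ 0.6129  0.0151  0.022 ]]
0.15035449128625497 [ 0.60048855 -0.00949208] [[ 0.1  0.5]
 [ 2.3  1.4]
 [ 2.5  0.6]
 [-1.9 -1.4]
 [-0.1  0.7]
 [-0.6 -1.4]
 [-1.4 -0.4]
 [-1.  -0.1]]
sp tray [[-62.8  55.9]
 [-63.2 -91.7]
 [-35.3 -92. ]]
1.3225244
1.3439617
1.3475387
1.3254558
1 [[-0.107, 0.176, 0.1], [-0.11, 0.176, 0.1], [-0.106, 0.181, 0.1], [-0.107, 0.179, 0.098], [-0.104, 0.181, 0.098], [-0.112, 0.177, 0.096], [-0.111, 0.182, 0.096], [-0.109, 0.182, 0.096], [-0.108, 0.184, 0.095], [-0.104, 0.176, 0.095], [-0.116, 0.183, 0.095], [-0.105, 0.174, 0.095]]
-1 [[-0.107, -0.185, 0.1], [-0.114, -0.184, 0.099], [-0.107, -0.187, 0.099], [-0.104, -0.185, 0.099], [-0.114, -0.186, 0.099], [-0.106, -0.18, 0.099], [-0.106, -0.177, 0.099], [-0.111, -0.177, 0.098], [-0.108, -0.177, 0.098], [-0.109, -0.182, 0.098], [-0.114, -0.181, 0.098], [-0.104, -0.183, 0.098]]
deck z 0.023704772586733425
```

The loose parts that could be taken for the spanner are the grey one on the lane at (287,186), the purple one at (213,272), and two green ones at (341,275) and (411,322). I choose the grey one: right finish, on the lane, jaw at its +y end. The crop confirms this. The T cut-out is at (241,160) and the L cut-out, with its branch at the +y end, is at (313,152). That makes it the **right** stop. The tray fit is good to about 2 mm, and the stop tips measure z≈0.10 as expected.

```bash
cat >> h.py <<'E'
from scipy.spatial.transform import Rotation as Ro
YAW=0.1504; T0=np.array([0.6005,-0.0095])
RT=np.array([[np.cos(YAW),-np.sin(YAW)],[np.sin(YAW),np.cos(YAW)]])
def W(x,y,z): return [*(T0+RT@(np.array([x,y])/1000)),z/1000]
def tray(p): return (np.array(p[:2])-T0)@RT*1000
def rot(a): # tool down, jaw axis (tool y) at angle a from tray x
    a+=YAW; x=np.array([0,0,-1.]);y=np.array([np.cos(a),np.sin(a),0]);z=np.cross(x,y)
    return Ro.from_matrix(np.c_[x,y,z]).as_euler('xyz')
def best(p,a0):
    q0=observe()["q"];r=[]
    for a in(a0,a0+np.pi):
        q=inverse_kinematics(p,rot(a))
        if q is not None: r.append((abs(np.array(q)-q0).max(),a,q))
    return min(r,key=lambda k:k[0])
def st(m=""):
    o=observe();print(m,"t",round(o["time_s"],2),"tray",tray(o["eef_pos"]).round(1),"z",round(o["eef_pos"][2]*1000,1),"F",o["ft_force"].round(1),"op",round(o["opening"]*1000,1))
def snap(n,name,box=None,s=1):
    im,d=get_image(n)
    a=im[...,::-1]
    if box: a=a[box[1]:box[3],box[0]:box[2]]
    cv2.imwrite(f"pics/{name}.png",cv2.resize(a,None,fx=s,fy=s,interpolation=cv2.INTER_CUBIC));return im,d
E
python3 - <<'E'
from h import *
b=best(W(-155,-181,78),np.pi/2);print(b)
o=observe();p=o["eef_pos"].copy();p[2]=.30
move_l(p,feed=.2);gripper_to(0.0)
movep(W(-155,-181,200),rot(b[1]));st()
move_l(W(-155,-181,80),feed=.15);st()
print(move_l(W(-82,-181,80),feed=.08,max_force=15));st()
move_l(W(-82,-181,180),feed=.2)
hold(.2)
snap("side","s1",(170,140,330,270),5);snap("wrist","w1")
E
```

```text
(np.float64(0.9749128661632236), 4.71238898038469, array([-0.57161493,  0.09298842,  1.91048188,  0.        ,  1.13812235,
        0.8487814 ]))
 t 3.2 tray [-155.  -181.9] z 200.4 F [0.6 0.1 0. ] op -0.0
 t 4.15 tray [-154.4 -181.7] z 81.0 F [-0.4 -0.6  0.8] op 0.1
False
 t 5.22 tray [ -82.4 -180.9] z 79.8 F [-0.6 -0.7 -0.1] op 0.0<stdin>:2: UserWarning: Gimbal lock detected. Setting third angle to zero since it is not possible to uniquely determine all angles.
<sys>:0: UserWarning: Gimbal lock detected. Setting third angle to zero since it is not possible to uniquely determine all angles.
```

View pics/s1.png

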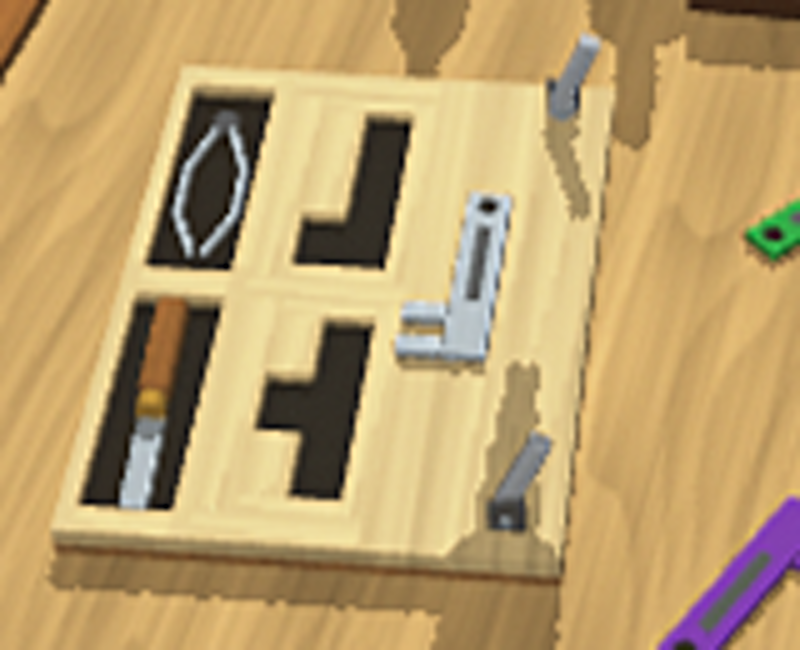

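View pics/w1.png

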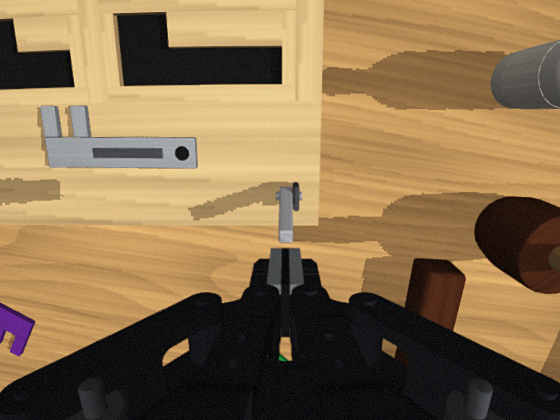

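The right stop still looks up in both views: hinge at wrist (288,195), tip at (286,237). I'll look again before doing anything else.

```bash
python3 -W ignore - <<'E'
from h import *
st();snap("side","s2",(170,140,330,270),5);snap("wrist","w2")
def stops(n):
    c=get_calibration(n);im,d=get_image(n)
    v,u=np.mgrid[0:420,0:560];o,r=ray(c,np.c_[u.ravel(),v.ravel()]);P=o+r*d.ravel()[:,None]
    q=(P[:,:2]-T0)@RT*1000
    for s in(1,-1):
        k=(q[:,0]>-160)&(q[:,0]<0)&(abs(q[:,1]*s-181)<20)&(P[:,2]>.05)&(P[:,2]<.12)&(d.ravel()>0)
        if k.sum(): i=np.argsort(-P[k,2])[:8]; print(n,s,k.sum(),np.c_[q[k],P[k,2]*1000][i].mean(0).round(0))
stops("side");stops("top")
E
```

```text
t 6.17 tray [ -82.7 -180.5] z 178.5 F [ 0.5 -0.9 -0.3] op -0.2
side 1 85 [-109.  181.  101.]
side -1 65 [-109. -179.  101.]
top 1 65 [-109.  181.   99.]
top -1 44 [-109. -181.   99.]
```

View pics/s2.png

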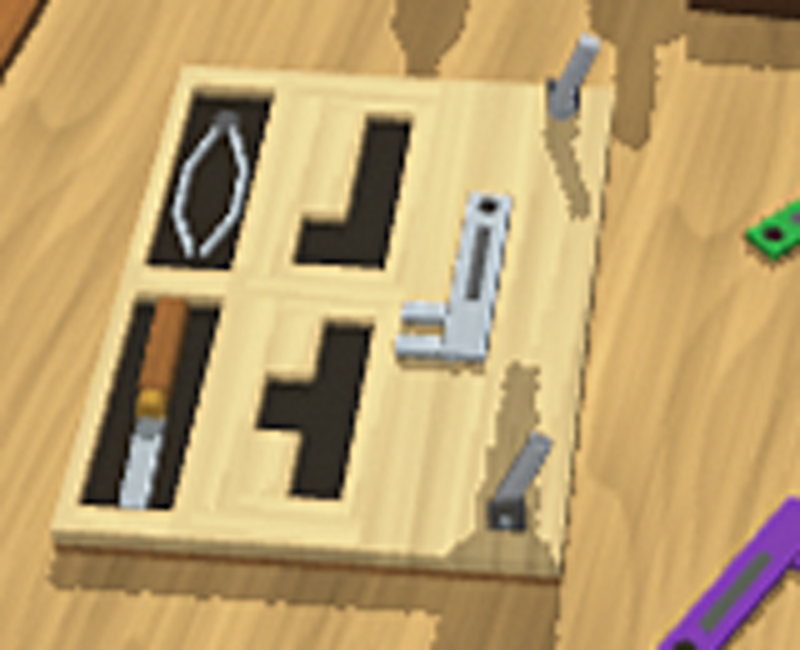

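View pics/w2.png

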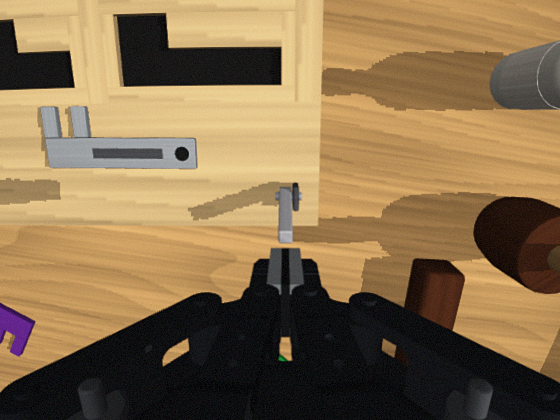

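```bash
python3 -W ignore - <<'E'
from h import *
move_l(W(-150,-181,180),feed=.25)
move_l(W(-150,-181,75),feed=.2)
ims=[]
for x in(-125,-105,-85):
    print(move_l(W(x,-181,75),feed=.08,max_force=15));st()
    ims.append(get_image("side")[0][130:210,240:340])
hold(.5);st();ims.append(get_image("side")[0][130:210,240:340])
a=np.vstack([np.hstack(ims[:2]),np.hstack(ims[2:])])[...,::-1]
cv2.imwrite("pics/s3.png",cv2.resize(a,None,fx=3.7,fy=3.7,interpolation=cv2.INTER_CUBIC))
snap("wrist","w3")
E
```

```text
False
 t 7.93 tray [-124.5 -181.2] z 75.6 F [-0.  -0.2  0.6] op 0.1
False
 t 8.38 tray [-105.  -180.9] z 74.9 F [-0.5 -0.1  0.6] op 0.1
False
 t 8.83 tray [ -85.  -180.9] z 74.9 F [ 0.6 -0.2 -0.7] op -0.0
 t 9.38 tray [ -85.1 -181. ] z 75.0 F [-0.4 -0.8 -1. ] op 0.1
```

View pics/s3.png

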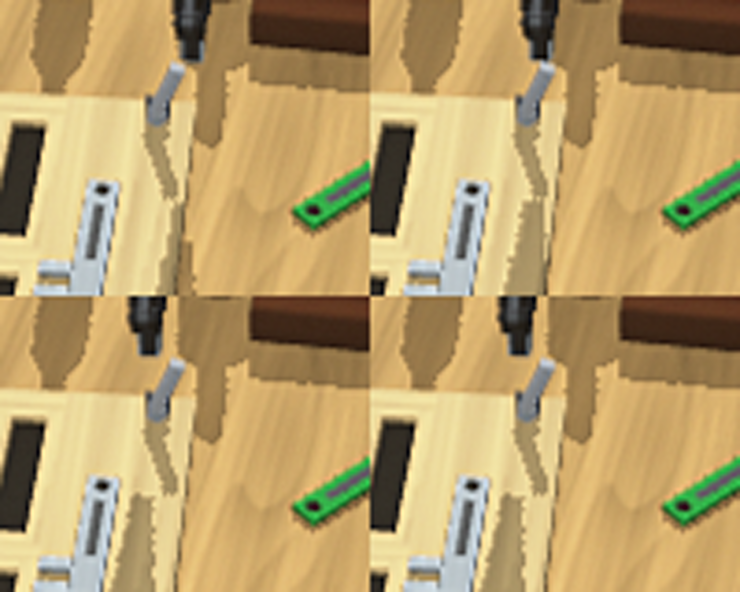

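View pics/w3.png

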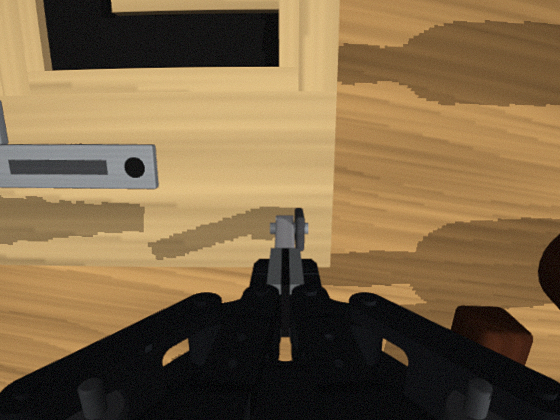

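```bash
python3 -W ignore - <<'E'
from h import *
p=observe()["eef_pos"]
for n in("side","wrist","top"):
    c=get_calibration(n);T=np.linalg.inv(np.array(c["world_from_camera"]))
    pr=lambda P:cv2.projectPoints(np.array([P],float),cv2.Rodrigues(T[:3,:3])[0],T[:3,3],np.array(c["intrinsics"]),np.array(c["dist_coeffs"]))[0].ravel().round(1)
    print(n,pr(p),"stop tip",pr(W(-105,-181,97)),"hinge",pr(W(-90,-181,34)))
    im,d=get_image(n)
    if n=="side": print(d[135:150,270:290].round(3)[::2,::2]); o,r=ray(c,[(280,144)]); print(d[140:146,280],[tray(o+r[0]*z).tolist()+[(o+r[0]*z)[2]] for z in d[140:146,280]])
E
```

```text
side [280.5 152.9] stop tip [286.3 148.4] hinge [282.1 161.8]
[[1.981 1.996 1.684 1.675 1.675 1.669 1.681 1.985 1.979 1.987]
 [1.974 1.976 1.979 1.69  1.69  1.688 1.701 1.976 1.975 1.977]
 [1.967 1.968 1.977 1.72  1.723 1.729 1.715 1.959 1.966 1.97 ]
 [1.963 1.958 1.964 1.958 1.753 1.753 1.767 1.959 1.961 1.962]
 [1.949 1.948 0.    1.952 1.768 1.759 1.77  1.952 1.957 1.957]
 [1.947 1.947 1.939 1.947 1.776 1.771 1.776 0.    1.94  1.948]
 [1.945 1.941 1.928 1.948 1.943 1.934 1.933 1.925 1.792 1.792]
 [1.929 1.93  1.932 1.925 1.925 1.935 1.924 1.933 1.792 1.789]]
[1.7544332 1.752583  1.7628793 1.7590339 1.7675989 1.7707295] [[-85.51017797839216, -162.06137841029764, np.float64(0.13142554062629408)], [-85.65466235050228, -160.64902124949066, np.float64(0.13263140371356297)], [-84.85058633867709, -168.50898905464985, np.float64(0.12592060469871225)], [-85.15088481748874, -165.57352481907296, np.float64(0.1284268885650799)], [-84.48201154639521, -172.11186485062385, np.float64(0.12284448836571915)], [-84.23752388013497, -174.5017697318812, np.float64(0.12080400019575444)]]
wrist [285.2 239.2] stop tip [285.1 291. ] hinge [285.1 224.5]
top [351.9 191.7] stop tip [354.3 198.7] hinge [349.8 195. ]
```

```bash
python3 -W ignore - <<'E'
from h import *
c=get_calibration("wrist");im,d=get_image("wrist");p=observe()["eef_pos"]
def pt(u,v):
    o,r=ray(c,[(u,v)]);P=o+r[0]*d[v,u];return tray(P).round(1),(P[2]*1000).round(1)
print("deck",pt(230,120),pt(200,230),"bench",pt(400,180))
for v in range(244,300,5): print(v,pt(278,v),pt(293,v),d[v,278])
cv2.imwrite("pics/w4.png",cv2.resize(im[190:310,215:355,::-1],None,fx=5,fy=5,interpolation=cv2.INTER_CUBIC))
T=np.linalg.inv(np.array(c["world_from_camera"]));print("tcp in cam",T[:3,:3]@p+T[:3,3])
E
```

```text
deck (array([ -20.9, -144.4]), np.float64(22.7)) (array([ -98.4, -119.1]), np.float64(21.9)) bench (array([ -65.7, -269.4]), np.float64(-1.1))
244 (array([ -93. , -176.7]), np.float64(62.3)) (array([ -93.6, -185.8]), np.float64(60.8)) 0.20006181
249 (array([ -75.5, -177.8]), np.float64(112.0)) (array([ -75.9, -184.5]), np.float64(111.1)) 0.1473874
254 (array([ -75.5, -177.9]), np.float64(117.6)) (array([ -75.2, -184.3]), np.float64(118.2)) 0.14205322
259 (array([ -76., -178.]), np.float64(121.6)) (array([ -75.4, -184.2]), np.float64(122.8)) 0.13828316
264 (array([ -75.9, -178.1]), np.float64(126.6)) (array([ -75.1, -184.1]), np.float64(128.2)) 0.13344005
269 (array([ -75. , -178.2]), np.float64(133.0)) (array([ -75.6, -184. ]), np.float64(131.8)) 0.12708181
274 (array([ -75.3, -178.3]), np.float64(136.5)) (array([ -75.5, -183.9]), np.float64(136.2)) 0.12379378
279 (array([ -75.2, -178.4]), np.float64(140.6)) (array([ -75.7, -183.9]), np.float64(139.8)) 0.11978861
284 (array([ -74.7, -178.5]), np.float64(145.2)) (array([ -75.7, -183.8]), np.float64(143.5)) 0.11522839
289 (array([ -77.4, -178.5]), np.float64(144.1)) (array([ -74.3, -183.6]), np.float64(149.5)) 0.117055446
294 (array([ -74.5, -178.7]), np.float64(152.4)) (array([ -73.9, -183.5]), np.float64(153.4)) 0.10829097
299 (array([ -76. , -178.7]), np.float64(153.0)) (array([ -74.6, -183.5]), np.float64(155.3)) 0.10806988
tcp in cam [1.41101427e-04 1.74061169e-02 1.85605502e-01]
```

View pics/w4.png

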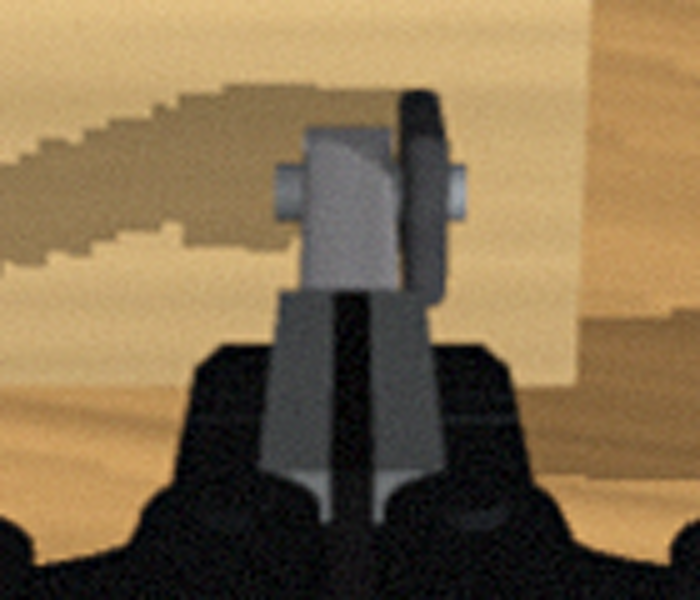

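The reported TCP doesn't match the fingers. With TCP z = 75 mm, the wrist depth puts the shut fingertips at z≈111 mm, and the side depth puts them at about 115 to 120 mm. The deck reads 22 mm in the same image, so the camera pose is good. The real tips are about 36 mm short of the TCP, so the push passed over the stop. I'll correct for that and calibrate by touching the deck.

```bash
python3 -W ignore - <<'E'
from h import *
move_l(W(-85,-181,130),feed=.3)
move_l(W(-152,-181,130),feed=.3)
move_l(W(-152,-181,45),feed=.25);st()
print(move_l(W(-84,-181,45),feed=.08,max_force=15));st()
hold(.3);move_l(W(-84,-181,80),feed=.3)
snap("side","s4",(170,140,330,270),5)
# touch the free lane, tray(-60,-130)? spanner ends at y=-93
move_l(W(-60,-130,60),feed=.25)
move_l(W(-60,-130,10),feed=.2);st()
print(move_l(W(-60,-130,-30),feed=.03,max_force=5));st()
move_l(W(-60,-130,40),feed=.2)
E
```

```text
t 10.88 tray [-151.7 -180.7] z 44.7 F [ 0.7 -0.4  1. ] op -0.1
False
 t 11.88 tray [ -84.4 -180.9] z 44.8 F [ 0.1 -0.4  0.4] op -0.1
 t 13.29 tray [ -60.9 -130.3] z 9.5 F [ 0.4 -0.1  0.5] op -0.1
True
 t 14.05 tray [ -60.1 -129.9] z -9.7 F [-1.7  1.1  7. ] op -0.2
```

View pics/s4.png

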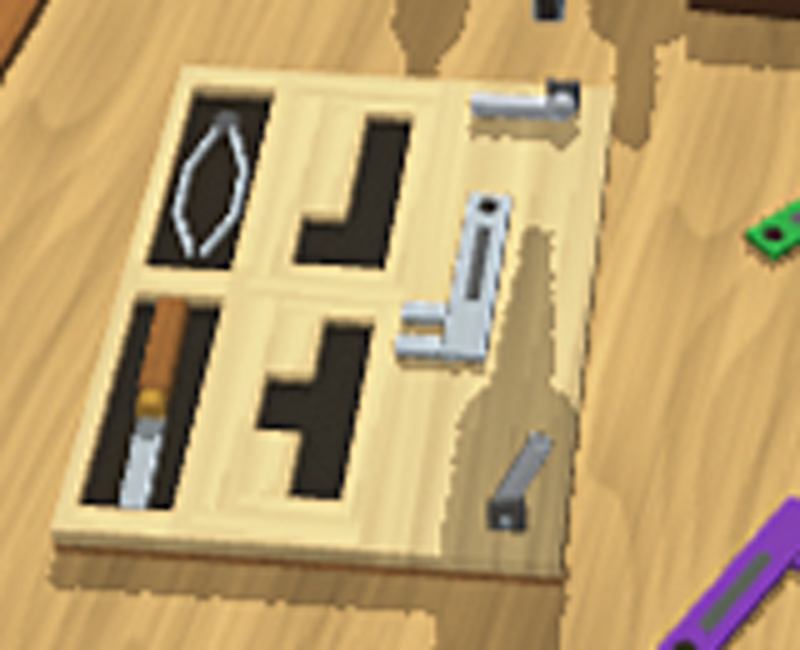

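The right stop is now down (bar at side-crop (475..575,105)) and the left one is still up. Shut tips touch the deck at TCP z≈-9.5 mm. Next I'll grip the shank and slide it to the stop.

```bash
python3 -W ignore - <<'E'
from h import *
gx,gy=-48.5,-38
b=best(W(gx,gy,40),0.0);print(b)
gripper_to(.047,f_grip=20)
movep(W(gx,gy,60),rot(b[1]))
move_l(W(gx,gy,12),feed=.15);st()
print(move_l(W(gx,gy,-30),feed=.03,max_force=4));st()
z=observe()["eef_pos"][2]*1000
move_l(W(gx,gy,z+5.5),feed=.05);st()
gripper_to(.0,f_grip=25);st()
snap("wrist","w5")
E
```

```text
(np.float64(1.415930102865524), 0.0, array([-2.37631930e-01,  2.39388562e-01,  1.82417183e+00, -4.44089210e-16,
        1.07803226e+00, -3.88031930e-01]))
 t 16.7 tray [-48.9 -38. ] z 11.7 F [0.7 0.2 0.7] op 46.8
True
 t 17.55 tray [-48.6 -37.9] z -12.3 F [-1.2  0.3  6.1] op 46.5
 t 17.82 tray [-48.2 -38.1] z -6.6 F [-0.1  0.6  0.5] op 47.0
 t 18.11 tray [-48.6 -38. ] z -6.8 F [-1.6  0.9  1.3] op 29.2
```

View pics/w5.png

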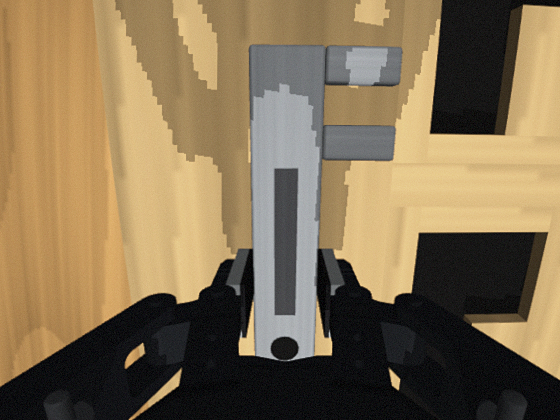

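The shank is gripped (opening 29 mm for a 30 mm shank, pads either side at (240,290) and (328,290)). Now the slide.

```bash
python3 -W ignore - <<'E'
from h import *
gx=-48.5;z=observe()["eef_pos"][2]*1000
print(move_l(W(gx,-112,z),feed=.08,max_force=20));st()
print(move_l(W(gx,-132,z),feed=.03,max_force=8));st()
gripper_to(.045);st()
move_l(W(gx,-122,50),feed=.2)
snap("top","t6",(180,85,375,235),4);snap("wrist","w6");
E
```

```text
False
 t 19.23 tray [ -48.5 -112.4] z -6.8 F [-0.1 -1.   0.3] op 28.9
True
 t 19.66 tray [ -48.5 -119.7] z -6.8 F [-0.9  2.5  5.3] op 29.1
 t 19.96 tray [ -49.5 -119.4] z -7.9 F [-0.   0.4  1.4] op 44.9
```

View pics/w6.png

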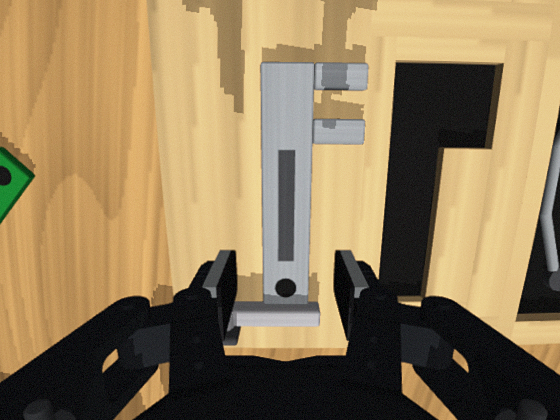

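```bash
python3 -W ignore - <<'E'
from h import *
snap("side","s6",(170,140,330,270),5)
E
```

```text
(no output)
```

View pics/s6.png

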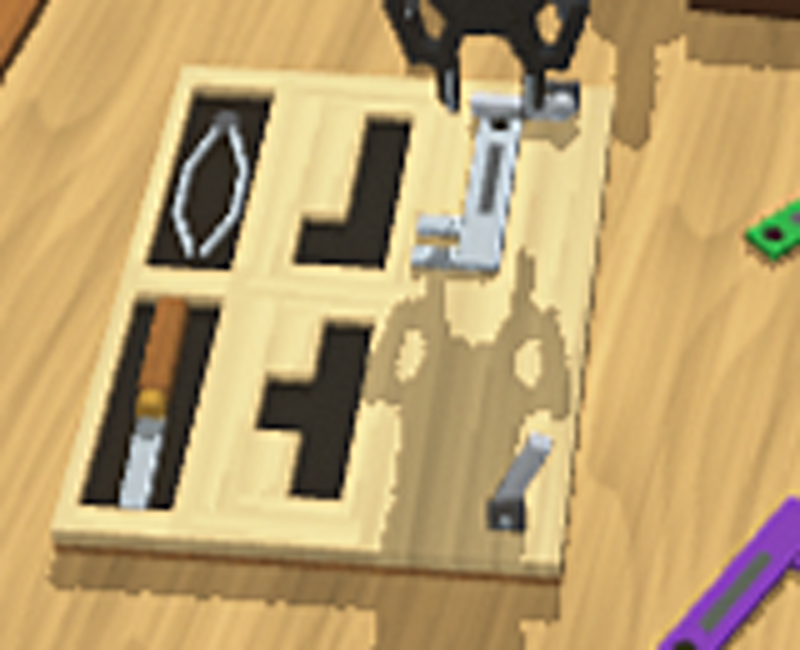

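The wrist view shows the shank end (286,300) against the stop bar (275,312). Contact came at TCP y=-119.7, where -120 was expected. The left stop is still up. Now I'll push sideways with both open fingers on the back edge, so it can't turn.

```bash
python3 -W ignore - <<'E'
from h import *
y=-95
b=best(W(-90,y,50),np.pi/2);print(b[:2])
move_l(W(-60,-110,75),feed=.25)
movep(W(-90,y,60),rot(b[1]));gripper_to(.06)
move_l(W(-90,y,8),feed=.2);st()
print(move_l(W(-90,y,-35),feed=.03,max_force=4));st()
z=observe()["eef_pos"][2]*1000+3
move_l(W(-90,y,z),feed=.05);st()
print(move_l(W(-40,y,z),feed=.06,max_force=15));st()
print(move_l(W(-8,y,z),feed=.06,max_force=15));st()
snap("wrist","w7");snap("side","s7",(170,140,330,270),5)
E
```

```text
(np.float64(1.5630570076792067), 1.5707963267948966)
 t 22.93 tray [-90.7 -94.6] z 7.5 F [-0.4 -0.8  1.2] op 60.0
True
 t 23.76 tray [-90.1 -94.9] z -14.8 F [-1.4  0.7  6.4] op 59.9
 t 24.01 tray [-89.9 -95. ] z -11.9 F [-0.5 -0.3  0. ] op 59.9
False
 t 24.99 tray [-39.9 -95. ] z -11.8 F [-0.  -0.   0.5] op 59.8
False
 t 25.68 tray [ -7.7 -94.9] z -12.0 F [-0.3 -0.4  0.1] op 60.3
```

View pics/w7.png

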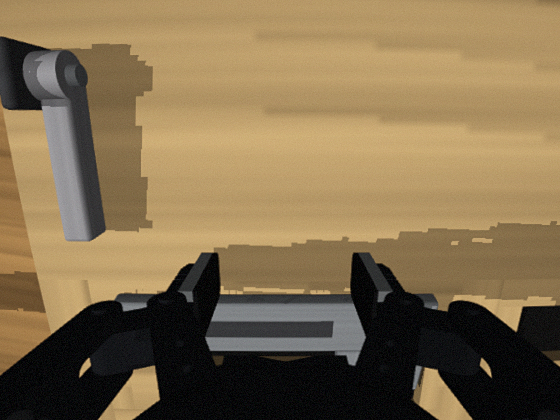

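View pics/s7.png

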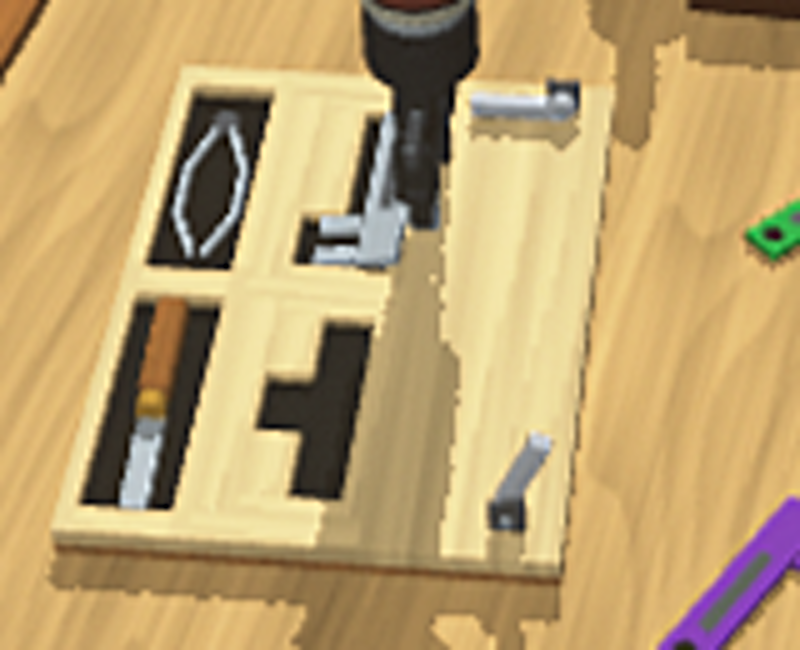

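The spanner moved square, with both pads on its back edge. Its prongs are already over the jaw part of the cut-out (side crop (330,240)). I'll finish the push.

```bash
python3 -W ignore - <<'E'
from h import *
y=-95;z=observe()["eef_pos"][2]*1000
print(move_l(W(6,y,z),feed=.04,max_force=15));st()
print(move_l(W(9,y,z),feed=.02,max_force=15));st()
hold(.2)
move_l(W(0,y,z+1),feed=.1);move_l(W(-10,y,40),feed=.2)
move_l(W(-130,y,110),feed=.3);st()
snap("wrist","w8");snap("side","s8",(170,140,330,270),5);snap("top","t8",(180,85,375,235),4)
E
```

```text
False
 t 26.27 tray [  6.4 -95. ] z -11.9 F [ 0.1  0.4 -0.3] op 59.9
False
 t 26.57 tray [  9.1 -95. ] z -12.0 F [0.2 1.1 0. ] op 60.0
 t 28.05 tray [-129.9  -95. ] z 109.4 F [ 0.7 -0.  -0.2] op 59.9
```

View pics/s8.png

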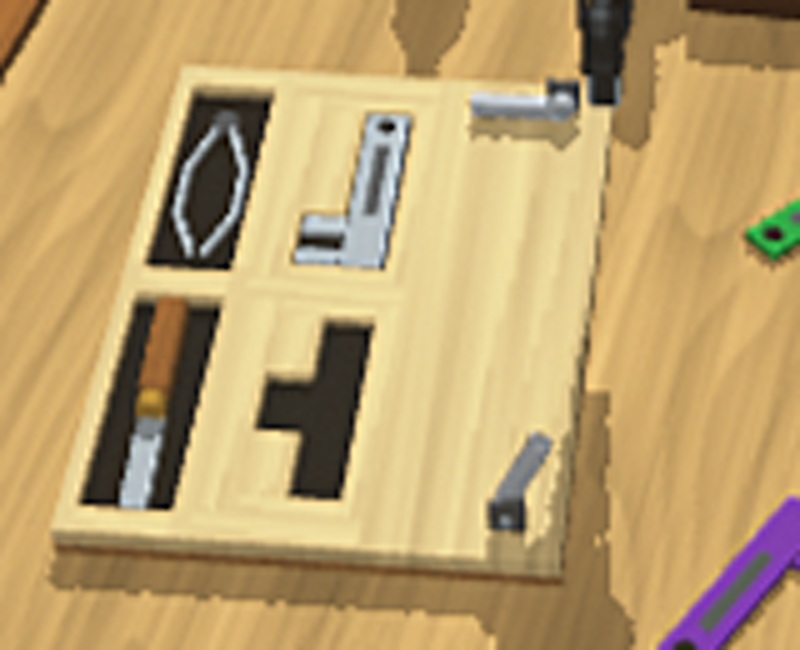

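View pics/t8.png

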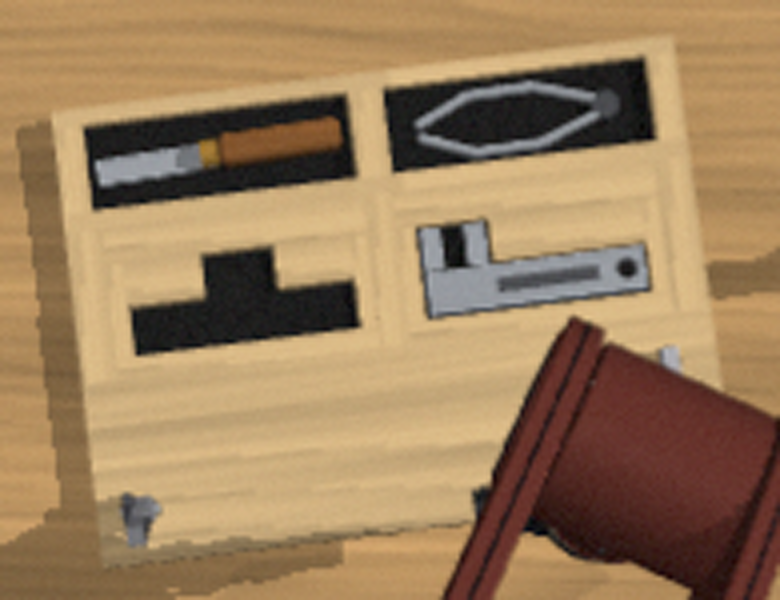

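Both views show the spanner in the L cut-out. One quick check of flushness and tilt by depth, plus the rest of the bench.

```bash
python3 -W ignore - <<'E'
from h import *
for n in("side","top"):
    c=get_calibration(n);im,d=get_image(n);T=np.linalg.inv(np.array(c["world_from_camera"]))
    def zat(x,y):
        zs=[]
        for dx in(-3,0,3):
            for dy in(-4,0,4):
                w=W(x+dx,y+dy,22);p=cv2.projectPoints(np.array([w]),cv2.Rodrigues(T[:3,:3])[0],T[:3,3],np.array(c["intrinsics"]),np.array(c["dist_coeffs"]))[0].ravel().round().astype(int)
                o,r=ray(c,[p]);zs.append((o+r[0]*d[p[1],p[0]])[2]*1000)
        return round(float(np.median(zs)),1)
    print(n,"spanner",[zat(*q) for q in((22,-165),(22,-105),(22,-35),(42,-105),(42,-160),(62,-33),(62,-60))],"deck",[zat(*q) for q in((5,-100),(90,-100),(5,0))])
    cv2.imwrite(f"pics/{n}9.png",im[...,::-1])
    a=cv2.imread(f"pics/{n}0.png").astype(int);m=(abs(a-im[...,::-1]).max(2)>60).astype(np.uint8)
    k,_,s,_=cv2.connectedComponentsWithStats(m); print([x.tolist() for x in s[1:] if x[4]>15])
E
```

```text
side spanner [24.1, 25.4, 25.6, 25.0, 22.2, 24.7, 22.4] deck [22.8, 26.0, 24.6]
[[335, 0, 114, 54, 2040], [453, 5, 23, 11, 81], [348, 10, 177, 410, 19585], [457, 23, 32, 10, 133], [426, 28, 20, 6, 93], [448, 30, 26, 4, 66], [267, 40, 113, 122, 4438], [264, 159, 16, 9, 105], [229, 163, 23, 31, 314], [279, 169, 9, 15, 50], [261, 179, 9, 23, 104], [429, 188, 31, 15, 95], [249, 200, 19, 15, 136], [275, 226, 10, 26, 59], [290, 250, 6, 16, 19], [260, 270, 54, 53, 639], [469, 316, 7, 7, 16], [251, 341, 10, 23, 34], [480, 353, 14, 39, 325], [313, 362, 5, 11, 21], [289, 366, 29, 41, 199], [296, 366, 8, 11, 20], [339, 373, 10, 17, 23], [303, 378, 18, 22, 38], [441, 405, 16, 15, 57]]
top spanner [22.0, 21.6, 22.6, 22.3, 22.7, 21.7, 21.9] deck [21.5, 23.0, 24.5]
[[285, 140, 57, 24, 673], [251, 164, 134, 166, 9332], [266, 173, 11, 12, 64], [130, 225, 10, 52, 90], [361, 313, 199, 107, 8966], [351, 317, 19, 10, 68], [368, 317, 16, 7, 37], [339, 321, 16, 7, 38], [148, 324, 102, 96, 3897], [73, 328, 72, 14, 341], [236, 329, 110, 91, 5480], [329, 330, 28, 11, 117], [70, 342, 61, 14, 277], [302, 344, 24, 21, 240], [94, 349, 62, 20, 259], [33, 353, 13, 6, 26], [157, 360, 11, 6, 24], [114, 364, 54, 10, 160], [195, 367, 18, 4, 32], [124, 371, 55, 15, 285], [120, 374, 9, 9, 31], [235, 409, 7, 11, 17]]
```

View pics/w8.png

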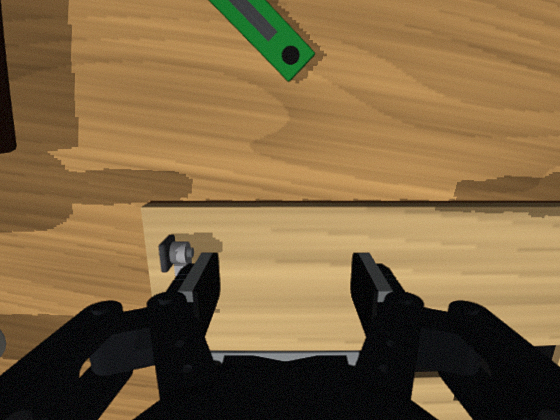

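```bash
ls pics | head -50 >/dev/null
```

```text
(no output)
```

View pics/side9.png

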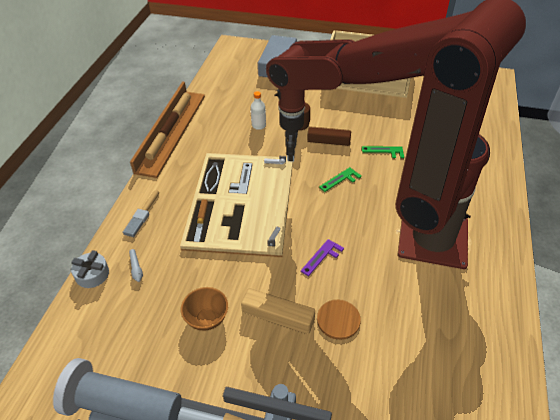

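```bash
python3 -W ignore - <<'E'
from h import *
st();job_done()
E
```

```text
t 28.3 tray [-129.8  -94.6] z 108.8 F [-1.2  0.5  0.1] op 60.0
the job is handed in; nothing more can be done
```

The spanner is home and flush in its L-shaped cut-out, and I handed the job in at 28.3 s. I flipped the right stop down, gripped the shank and slid it to the stop. Contact came at y = -119.7 mm, where -120 was expected. I then pushed it sideways with two open fingers until it dropped in.

**Last checks**
- **Seat:** the top view puts the spanner's surface at 21.6 to 22.7 mm along its whole length, against a 22 mm deck. The side view's depth was noisier, at 22 to 25.6 mm, but its deck readings spread just as much.
- **Stops:** the right stop is down and the left one is still up.
- **Other things:** the scraper, calipers, bowl, billets, glue bottle and look-alikes look unmoved in the pictures. The arm hid the mallet in the last side view; I didn't check it separately, but the arm kept well away from it.
- **Forces:** the largest force I printed was about 7 N; I did not log it continuously.

**What disagreed:** the shut fingertips sit about 32 mm short of the reported TCP (the cameras suggested about 36 mm). Because of that, my first two pushes passed over the stop without touching it. I then measured the heights by touching the deck and worked from those.

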